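Feed a soap carton home under the counter rack with the push stick

ROBOT

A 7-joint arm with a two-finger parallel gripper is mounted at the origin on the work surface. World frame = base frame: x ahead of the robot, y to its left, z up, the work surface at z = 0. Lengths are in m, angles in rad, forces in N, time in s.
With the tool pointing down it reaches from about 0.4 to 0.85 m from the base axis. Payload 10.4 kg.
Tool frame: the origin (TCP) lies midway between the tips of the shut fingers; the grasp point (between the pads) lies 19 mm behind it; z points along the fingers, y is the line along which they close (so a half turn about z gives the same grasp; the last joint's range is limited). The gripper opens to 87 mm and grips with 3 to 60 N. Pads are 19 mm wide; open, the fingers measure 117 mm over their backs; the gripper's body (75 mm by 190 mm) begins 51 mm behind the grasp point.
Start: joints at [-1.133, 0.332, -0.065, 1.46, 0.022, 1.35, -0.088], TCP at [0.278, 0.56, 0.223] pointing down, gripper open.
Joint ranges: [-2.6, 2.6], [-0.5, 2.12], [-1.47, 1.34], [0.16, 2.42], [-1.27, 4.41], [0.06, 2.06], [-2.6, 2.6]. Speed limits (rad/s): [2.22, 2.22, 2.79, 2.79, 3.14, 3.14, 3.14].

INTERFACE

Orientations are given as a unit quaternion [x, y, z, w].
In Python, from bench import r gives the robot as it stands.
- The arm moves only by the tool arm_command, never from a script. Its arguments are lists of equal length, an entry for each row: "xyz": the shift along the world's x, y, z in m, a list of three; "rot": the turn, a rotation vector about the world's x, y, z in rad, a list of three. In form: {"xyz": [[tx, ty, tz], ...], "rot": [[ax, ay, az], ...]}. A call has 1 to 20 rows; each row is the pose to reach, as a shift and turn from the pose commanded when the call began; what a row does not reach only later rows make up. A row lasts 1/12 s, in which the tool goes at most 41.7 mm and 7.16 degrees, less where a joint would pass 70% of its speed; a pose out of reach is approached as far as the arm can. A call with a gripper value outside its range is refused whole. "grip" is the opening, from 0 (shut) to 1 (fully open), set as the call begins (left out, the last holds). The fingers move at their own pace and stop on an object; "squeeze" is the grip in N (left out, the last holds). Time passes only in rows, so rows that repeat a pose let the fingers close. It gives the time, the measured TCP pose, the force, the opening and the grip force at its end, in the units of the state.
- r.read_state(): the state, without advancing time (a new reading comes with each control period).
- r.camera(name): name is "scene" or "top" or "wrist"; returns the picture (420x560x3 uint8, red, green, blue); there is no depth.
- r.camera_model(name): a dict with "fx", "fy", "cx", "cy" (pixels), "T" (4x4, takes a point from camera to world coordinates). Camera axes: x right, y up, looking along -z (the intrinsics and any distortion apply to the point x, -y, -z); pixel columns grow to the right and rows downward; lengths in m; the calibration is good to about 2 mm. A picture is of the moment at which its call begins: read the wrist's pose just before it. camera_model takes no time and is no camera call; for the wrist camera it gives the pose at the moment of the call.
- r.close_job(): hands the job in; it is judged then, once.
Trained networks look in the newest picture that a camera, given by its name, has taken for a name from the list of things; names that differ only in an ending like _2 or _b are one class to them, and where a whole thing is asked for, a point or a joint stands for the part that bears it (a point fixed in the world has none). Each returns a list of dicts, best first, with "conf" (0 to 1); they miss things now and then, are a little off and sometimes report something else, mostly with a low value. They report only what shows in the picture. A call takes as long as a camera call.
- r.look_for(label, camera): "at" ([x, y, z] in m, in the coordinates of the camera as it stood for that picture, good to about 4 mm: the middle of the surface that is visible of it).
- r.spot_point(label, camera): "at" ([x, y, z] in m, in the coordinates of the camera as it stood for that picture, good to about 4 mm: a listed point, or the origin of a listed thing).
The state is a dict: "time": time; "joint_positions": joint angles; "joint_vel": joint speeds; "joint_torque": joint torques, N m; "ee_pos": TCP position; "eef_rot": TCP orientation; "ft_force": force on the tool from outside, world axes, zero at the start; "torque": the same for the moment, N m; "width": finger opening in m; "grip_force": force on a finger pad.
Only numpy, scipy, OpenCV 4.12 (cv2) and the standard library are available. Lean on these libraries where they do the work, as an engineer would, in place of code of your own. Each camera call takes 0.05 s, during which the arm holds its last target. There are 200 camera calls.

TASK

Pick up the wooden push stick and use it, never the hand itself, to restock the soap carton: first square the carton up against the aluminium guide rail in front of the wire rack, then feed it in under the shelf, kept pressed along the rail all the way, until it is fully home, with the red sprung buffer plate at the end of the lane pressed right in, but without forcing it. Leave the glass jars and the tin alone, and finally lay the stick flat on the counter, out in front of the rack.

Things in the scene. Friction and masses are not known exactly. Their poses are not given: they have to be found in the camera images.
- rack: Steel wire rack with two decks, fixed on the counter, open at both ends. Origin: on the counter, middle of the carton lane, right below the lower deck's front edge. x points along the lane into the rack (roughly world +y), y to the jar side (roughly world -x), z up. Lower deck: x 0 to 330 mm, y -66 to 132, underside at 118 mm, 12 mm thick. Posts, 14 mm, at x = 50 and 322 mm, y = -64 and 130.
- upper_edge (a point): Middle of the front edge of the rack's upper deck, at its underside: this deck juts out 60 mm beyond the lower one (rack x = -60 mm, 255 mm up, same width); stock on it reaches 360 mm up.
- rail_end (a point): Front end of the guide rail, at the top edge of its guiding face. The rail is a straight aluminium angle, part of the rack, 30 mm high, from rack x = -200 to 320 mm. Its guiding face looks to rack +y and lies at rack y = -37.5 mm, so a carton flush on the rail has its centre at rack y = 0.
- buffer (a joint): How far the red sprung buffer plate at the far end of the lane is pressed in, in m: 0 = fully out, 0.010 = fully in against its bracket, which does not yield. Plate 66 mm wide, from 8 to 54 mm up; its spring is weak (0.5 N fully in) and does not shift the carton back. The stop is set to a new depth each time and its place is not reported: the plate, out, stands 200 to 232 mm inside the rack's front edge.
- carton: Sealed brown soap carton with blue side prints, 110 mm long (its x, along the lane), 75 mm wide (y), 70 mm high, about 0.3 to 0.65 kg, standing loose on the counter in front of the rack, a few cm off the rail and a little askew. Origin: centre of its underside. Its +x end goes in first; its -y side goes against the rail.
- carton_front (a point): Middle of the carton's leading (+x) end face, 30 mm above its underside.
- stick: Wooden push stick, a straight lath 170 mm long (x), 18 mm wide (y), 34 mm high, 85 g, lying on its narrow side on the counter to the right of the rack. Origin: centre of its underside; its +x end (8 mm of black rubber, square, flat) is the pushing end, the orange band (20 to 70 mm from the other end) is where it is held.
- stick_tip (a point): Centre of the stick's square pushing end (85 mm from the middle, 17 mm up).
- stick_butt (a point): Centre of the stick's other end (85 mm from the middle, 17 mm up).
- jar0: Glass jar, 54 mm across, 92 mm high. The three jars stand in a row, in any order, inside the rack beside the carton's lane, their middles 84 to 92 mm from the lane's middle on the rack's +y side. Origin: centre of its underside.
- jar1: Another glass jar of that row, same size.
- jar2: Another glass jar of that row, same size.
- tin: Tin, 72 mm across, 110 mm high, on the counter beyond the rail. Origin: centre of its underside.

How it is judged:
On the way, in this order (a step that is already met when the one before it is completed fails the run):
1. the carton is squared up against the rail in front of the rack (within 4 mm and 3 degrees), before its leading end goes under the shelf (y of carton in the frame of rack below 0.004 m and angle between the x axis of carton and the x axis of rack, either way round below 0.052 rad and x of carton_front in the frame of rack below 0.01 m), for 0.2 s.
2. the carton is home: the buffer plate is pressed in by at least 7.5 of its 10 mm, the carton on the rail (value of joint buffer above 0.0075 m and y of carton in the frame of rack below 0.005 m), for 0.2 s.
At the end, for the whole second after the job is handed in: The carton stands flat and at rest, fully home (buffer plate pressed in by at least 7.5 of its 10 mm), its side within 4 mm of the rail and within 3 degrees of it; the stick lies flat and at rest on the counter, wholly in front of the rack; jars and tin as they were (value of joint buffer above 0.0075 m and y of carton in the frame of rack between -0.004 and 0.004 m and angle between the x axis of carton and the x axis of rack, either way round below 0.052 rad and angle between carton's own z axis and vertical below 0.05 rad and height (world z) of carton below 0.005 m and linear speed of each of carton, stick below 0.01 m/s and height (world z) of each of stick_tip, stick_butt below 0.024 m and x of each of stick_tip, stick_butt in the frame of rack below 0 m); the robot touches nothing.
It fails at once if inside the rack the carton leaves the rail (more than 6 mm off it, or 5 degrees askew, once its leading end is 10 mm in) (x of carton_front in the frame of rack above 0.01 m and (y of carton in the frame of rack above 0.006 m or angle between the x axis of carton and the x axis of rack, either way round above 0.087 rad)).
It fails at once if the carton is touched by the gripper or the arm instead of the stick (contact force between any of the fingers, the arm and carton above 0.5 N).
It fails at once if the carton is forced: the stick presses on it with over 45 N (contact force between stick and carton above 45 N).
It fails at once if a jar is moved by more than 6 mm (distance of any of jar0, jar1, jar2 from where it was at the start of the episode above 0.006 m).
It fails at once if the tin is moved by more than 10 mm (distance of tin from where it was at the start of the episode above 0.01 m).
It also fails if it takes over 69 s, if anything falls off the work surface, if the arm or the gripper's body presses on something with over 40 N, if the wrist force passes 120 N, or if a joint passes its speed limit or range.

## Working session

There is one attempt and no reset: what is moved stays moved. The work goes in short steps, Python scripts to look and compute and a tool call to move; the robot and the scene stay as the last step left them, time stands still between calls to the robot, and variables do not carry over. Pictures are saved under pics/ and viewed, at most 10 in all, crops included, and the job is handed in when it is done.

Besides the shell and the picture viewer there is one more tool, called after "Call:" in YAML: its name, and indented under it one key for each argument. arm_command: Moves the arm, as the interface text tells. Its arguments: {"type":"object","properties":{"xyz":{"type":"array"},"rot":{"type":"array"},"grip":{"type":"number"},"squeeze":{"type":"number"}},"required":["xyz","rot"]}

```bash
ls; mkdir -p pics; cat > h.py <<'E'
import numpy as np, cv2
from bench import r
def w(cam,p,T=None):
    T=np.array(r.camera_model(cam)["T"]) if T is None else T
    return (T@np.append(p,1))[:3]
def px(cam,P):
    m=r.camera_model(cam);p=np.linalg.inv(np.array(m["T"]))@np.append(P,1)
    return m["cx"]+m["fx"]*p[0]/-p[2], m["cy"]+m["fy"]*(-p[1])/-p[2]
def plane(cam,u,v,z):
    m=r.camera_model(cam);T=np.array(m["T"])
    d=T[:3,:3]@np.array([(u-m["cx"])/m["fx"],-(v-m["cy"])/m["fy"],-1]);o=T[:3,3]
    return o+d*(z-o[2])/d[2]
def save(cam,name):
    im=r.camera(cam);cv2.imwrite(f"pics/{name}.png",cv2.cvtColor(np.asarray(im),cv2.COLOR_RGB2BGR));return im
def spots(cam,names):
    for n in names:
        for d in r.spot_point(n,cam)[:2]:
            print(cam,n,round(d["conf"],2),np.round(w(cam,d["at"]),4))
E
python3 - <<'E'
from h import *
for c in("scene","top"):
    save(c,c+"0"); print({k:v for k,v in r.camera_model(c).items() if k!="T"})
    spots(c,["rack","upper_edge","rail_end","carton","carton_front","stick","stick_tip","stick_butt","jar0","tin"])
s=r.read_state();print(s["time"],s["ee_pos"],s["eef_rot"])
a=cv2.imread("pics/scene0.png");b=cv2.imread("pics/top0.png")
E
```

```text
pics
{'fx': 475.5172620679075, 'fy': 475.5172620679075, 'cx': 287.13847359052994, 'cy': 204.10724887310525}
scene rack 0.62 [ 0.5627  0.0735 -0.006 ]
scene rack 0.48 [ 4.746e-01 -3.297e-01 -2.000e-04]
scene upper_edge 0.9 [0.5721 0.0127 0.2545]
scene rail_end 0.59 [ 0.6266 -0.121   0.0304]
scene rail_end 0.5 [ 4.719e-01 -3.305e-01 -4.000e-04]
scene carton 0.76 [ 0.5508 -0.0442  0.003 ]
scene carton_front 0.77 [0.5452 0.0089 0.0245]
scene stick 0.88 [ 0.4772 -0.3298 -0.0005]
scene stick_tip 0.84 [ 0.4731 -0.2441  0.0135]
scene stick_butt 0.53 [ 0.4665 -0.4152  0.013 ]
scene jar0 0.74 [ 4.469e-01  2.184e-01 -3.000e-04]
scene jar0 0.58 [4.363e-01 2.937e-01 4.000e-04]
scene tin 0.85 [0.7211 0.0057 0.0022]
{'fx': 425.8135989754654, 'fy': 425.8135989754654, 'cx': 279.4505575819989, 'cy': 205.70394287466252}
top rack 0.67 [ 0.5621  0.0656 -0.0009]
top rail_end 0.64 [ 0.6297 -0.1233  0.0317]
top carton 0.73 [ 5.554e-01 -4.730e-02 -4.000e-04]
top carton_front 0.81 [0.5453 0.0064 0.0324]
top stick 0.83 [ 0.4687 -0.3285 -0.0009]
top stick_tip 0.97 [ 0.4778 -0.2454  0.021 ]
top stick_butt 0.85 [ 0.4674 -0.414   0.014 ]
top jar0 0.75 [ 0.4562  0.1407 -0.0013]
top jar0 0.71 [ 0.4374  0.2881 -0.0011]
top tin 0.74 [0.7171 0.0035 0.0022]
1.1 [0.27791381 0.55983413 0.22259673] [2.28393149e-01 9.73568984e-01 5.68952365e-05 2.26072108e-07]
```

View pics/scene0.png

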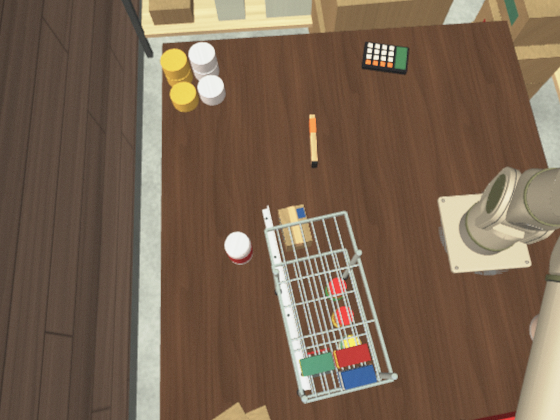

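View pics/top0.png

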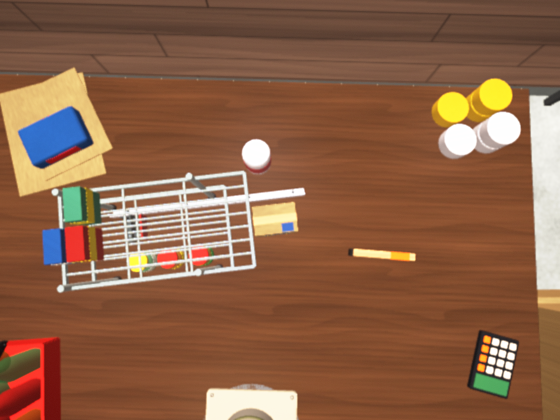

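The scene view shows the rack running down the picture, with the carton at about (295,225) next to the rail's front end (266,209) and the stick at (313,140). The top view shows the rail from (303,192) to (110,212), the carton at (275,218) and the stick at (350–415, 250–258). Next I'll refine the rack yaw and the stick line.

```bash
python3 - <<'E'
from h import *
from scipy.spatial.transform import Rotation as R
b=cv2.imread("pics/top0.png").astype(int)
print("rail end px",[np.round(px("top",[0.628,-.122,.03]))])
# rail edges (bright) outside deck, columns 256..303
for u in range(256,304,6):
    col=b[180:210,u].min(axis=1); v=np.where(col>140)[0]+180
    if len(v): print(u,v.min(),v.max(),np.round(plane("top",u,v.min(),.03)[:2],4),np.round(plane("top",u,v.max(),.03)[:2],4))
for u in (120,135,170,200,230,250):
    col=b[185:222,u].min(axis=1); v=np.where(col>170)[0]+185
    print(u,v)
# stick mask: wood/orange
hsv=cv2.cvtColor(b.astype(np.uint8),cv2.COLOR_BGR2HSV)
for nm,(x0,x1,y0,y1) in dict(stick=(335,430,240,270),carton=(240,305,198,240)).items():
    m=(hsv[y0:y1,x0:x1,2]>140).astype(np.uint8)
    n,l,st,c=cv2.connectedComponentsWithStats(m);k=1+st[1:,4].argmax()
    ys,xs=np.where(l==k);rect=cv2.minAreaRect(np.c_[xs+x0,ys+y0].astype(np.float32))
    z=.034 if nm=="stick" else .07
    P=[plane("top",*q,z)[:2] for q in cv2.boxPoints(rect)];print(nm,np.round(P,4).tolist(),np.round(np.mean(P,0),4))
s=r.read_state();R0=R.from_quat(s["eef_rot"]);print(np.round(R0.as_matrix(),3).tolist())
E
python3 -c "
import cv2
b=cv2.imread('pics/top0.png');cv2.imwrite('pics/crop1.png',cv2.resize(b[165:285,235:435],None,fx=4,fy=4,interpolation=cv2.INTER_CUBIC))"
```

```text
rail end px [array([304., 193.])]
256 193 200 [0.6248 0.0059] [0.606  0.0053]
262 192 199 [ 0.6279 -0.0099] [ 0.6091 -0.0106]
268 192 199 [ 0.6284 -0.0259] [ 0.6096 -0.0265]
274 191 208 [ 0.6315 -0.0418] [ 0.586  -0.0432]
280 190 207 [ 0.6347 -0.0577] [ 0.5891 -0.059 ]
286 190 205 [ 0.6352 -0.0736] [ 0.5949 -0.0747]
292 189 209 [ 0.6383 -0.0896] [ 0.5847 -0.0909]
298 188 195 [ 0.6415 -0.1055] [ 0.6226 -0.1059]
120 [185 186 187 188 197 198 199 200 209 210 211 212 213 214 215 216 221]
135 [185 186 195 196 197 198 199 200 201 202 203 204 205 206 207 208 209 210
 211 212 213 214 215 218 219 220 221]
170 [191 192 193 194 195 204 205 206 207 208 209 210 215 216 220 221]
200 [189 190 191 200 201 202 203 204 205 206 212 217 218]
230 [187 188 196 197 198 199 200 201 202 203 213 214]
250 [194 195 196 197 198 199 200 201 215 216 217 218 219 220 221]
stick [[0.4617, -0.2511], [0.4885, -0.2528], [0.4816, -0.4174], [0.4549, -0.4153]] [ 0.4717 -0.3341]
carton [[0.5, 0.0399], [0.6048, 0.044], [0.6095, -0.1199], [0.5047, -0.1222]] [ 0.5548 -0.0395]
[[-0.896, 0.445, 0.0], [0.445, 0.896, 0.0], [0.0, 0.0, -1.0]]
```

View pics/crop1.png

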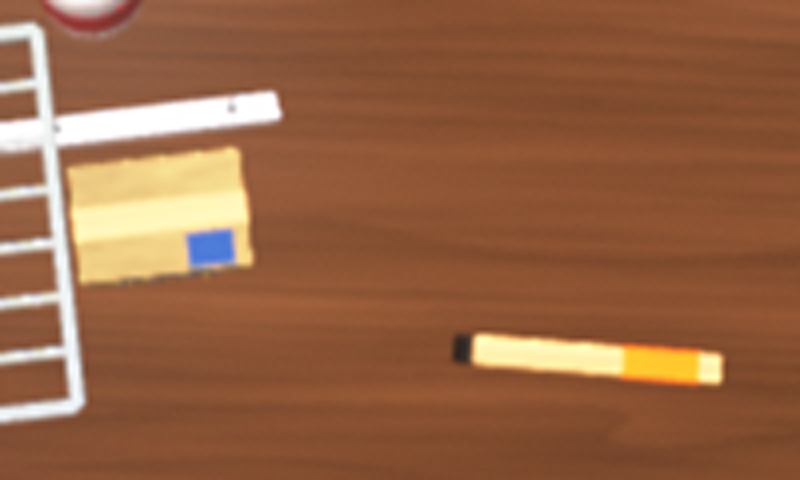

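The crop shows the carton flank about 8 px clear of the rail and nearly parallel to it. The stick's black tip is on the left at crop (462,349) and the butt at (722,369), so its yaw is about 87.4°. I put the rack yaw at about 98.5° with its origin near (0.560, 0.070). I'll go up and over the rack first.

Call:
arm_command:
  xyz:
    - [0,0,0.04]
    - [0,0,0.08]
    - [0,0,0.12]
    - [0,0,0.16]
    - [0,0,0.2]
    - [0.01,-0.02,0.24]
    - [0.03,-0.05,0.25]
    - [0.045,-0.085,0.25]
    - [0.06,-0.12,0.25]
    - [0.075,-0.155,0.25]
    - [0.09,-0.19,0.25]
    - [0.105,-0.225,0.25]
    - [0.12,-0.26,0.25]
    - [0.135,-0.295,0.25]
    - [0.15,-0.33,0.25]
    - [0.16,-0.365,0.25]
    - [0.17,-0.4,0.25]
    - [0.175,-0.435,0.25]
    - [0.18,-0.47,0.25]
    - [0.185,-0.505,0.25]
  rot:
    - [0,0,0]
    - [0,0,0]
    - [0,0,-0.06]
    - [0,0,-0.12]
    - [0,0,-0.18]
    - [0,0,-0.25]
    - [0,0,-0.32]
    - [0,0,-0.39]
    - [0,0,-0.46]
    - [0,0,-0.53]
    - [0,0,-0.6]
    - [0,0,-0.67]
    - [0,0,-0.74]
    - [0,0,-0.81]
    - [0,0,-0.88]
    - [0,0,-0.95]
    - [0,0,-1.02]
    - [0,0,-1.09]
    - [0,0,-1.155]
    - [0,0,-1.155]
  grip: 1

```text
time: 2.77
ee_pos: [0.4628, 0.0529, 0.4728]
eef_rot: [0.724, 0.689, 0.0, 0.0]
ft_force: [0.1, 0.1, -0.7]
width: 0.0872
grip_force: 0.0
```

Call:
arm_command:
  xyz:
    - [0,-0.035,0]
    - [0,-0.07,0]
    - [0,-0.105,0]
    - [0,-0.14,-0.01]
    - [0,-0.17,-0.03]
    - [0.002,-0.2,-0.055]
    - [0.004,-0.23,-0.08]
    - [0.005,-0.26,-0.105]
    - [0.006,-0.29,-0.13]
    - [0.007,-0.32,-0.155]
    - [0.007,-0.35,-0.18]
    - [0.007,-0.375,-0.205]
    - [0.007,-0.395,-0.235]
    - [0.007,-0.413,-0.265]
    - [0.007,-0.413,-0.29]
    - [0.007,-0.413,-0.31]
    - [0.007,-0.413,-0.33]
    - [0.007,-0.413,-0.34]
    - [0.007,-0.413,-0.34]
    - [0.007,-0.413,-0.34]
  rot:
    - [0,0,0]
    - [0,0,0]
    - [0.05,0,0]
    - [0.1,0,0]
    - [0.15,-0.01,0]
    - [0.2,-0.01,0]
    - [0.25,-0.01,0]
    - [0.3,-0.015,0]
    - [0.35,-0.015,0]
    - [0.4,-0.02,0]
    - [0.45,-0.02,0]
    - [0.5,-0.02,0]
    - [0.55,-0.025,0]
    - [0.6,-0.03,0]
    - [0.65,-0.03,0]
    - [0.7,-0.03,0]
    - [0.7,-0.03,0]
    - [0.7,-0.03,0]
    - [0.7,-0.03,0]
    - [0.7,-0.03,0]

```text
time: 4.43
ee_pos: [0.4703, -0.358, 0.1333]
eef_rot: [0.679, 0.649, 0.247, -0.238]
ft_force: [0.1, -0.0, 0.2]
width: 0.0869
grip_force: 0.0
```

```bash
python3 - <<'E'
from h import *
from scipy.spatial.transform import Rotation as R
s=r.read_state();M=R.from_quat(s["eef_rot"]).as_matrix();print(s["ee_pos"],np.round(M,3).tolist(),np.round(s["joint_positions"],2))
save("wrist","w1");spots("wrist",["stick","stick_tip","stick_butt"])
save("top","t1");spots("top",["stick","stick_tip","stick_butt"])
E
```

```text
[ 0.47025826 -0.35796766  0.13331576] [[0.034, 0.999, 0.027], [0.764, -0.044, 0.644], [0.644, -0.001, -0.765]] [ 0.4   0.83  0.74  1.3  -0.85  1.85  1.13]
wrist stick 0.63 [ 4.739e-01 -3.320e-01  4.000e-04]
top stick 0.76 [ 0.4689 -0.3279 -0.0018]
top stick 0.64 [ 0.4453  0.2158 -0.0006]
top stick_tip 0.92 [ 0.4756 -0.2483  0.0236]
top stick_butt 0.59 [ 0.4685 -0.4153  0.0172]
top stick_butt 0.16 [ 0.4456  0.2165 -0.0022]
```

View pics/w1.png

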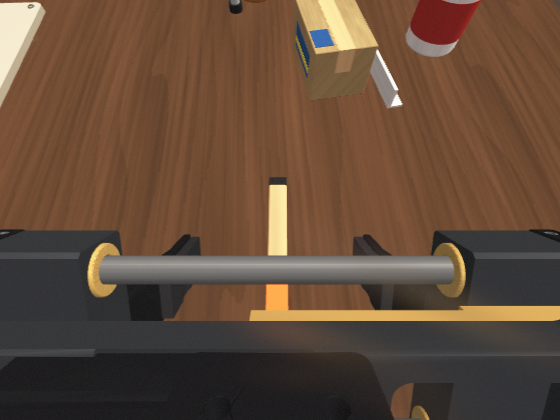

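The wrist view shows the stick centred between the fingers (column about 277) with its tip at (278,180). I'll descend and grip.

Call:
arm_command:
  xyz:
    - [0,0,-0.035]
    - [0,0,-0.07]
    - [0,0,-0.095]
    - [0,0,-0.11]
    - [0,0,-0.12]
    - [0,0,-0.12]
  rot:
    - [0,0,0]
    - [0,0,0]
    - [0,0,0]
    - [0,0,0]
    - [0,0,0]
    - [0,0,0]

```text
time: 5.33
ee_pos: [0.4695, -0.3577, 0.0113]
eef_rot: [0.679, 0.649, 0.248, -0.239]
ft_force: [0.1, 0.2, 0.6]
width: 0.0869
grip_force: 0.0
```

Call:
arm_command:
  xyz:
    - [0,0,0]
    - [0,0,0]
    - [0,0,0]
    - [0,0,0]
    - [0,0,0]
    - [0,0,0]
    - [0,0,0]
    - [0,0,0]
  rot:
    - [0,0,0]
    - [0,0,0]
    - [0,0,0]
    - [0,0,0]
    - [0,0,0]
    - [0,0,0]
    - [0,0,0]
    - [0,0,0]
  grip: 0.1
  squeeze: 50

```text
time: 6.0
ee_pos: [0.4699, -0.3582, 0.0127]
eef_rot: [0.679, 0.649, 0.248, -0.238]
ft_force: [-0.1, 0.5, -0.2]
width: 0.0414
grip_force: 0.0
```

Call:
arm_command:
  xyz:
    - [0,0,0]
    - [0,0,0]
    - [0,0,0]
    - [0,0,0]
    - [0,0,0]
    - [0,0,0]
    - [0,0,0]
    - [0,0,0]
  rot:
    - [0,0,0]
    - [0,0,0]
    - [0,0,0]
    - [0,0,0]
    - [0,0,0]
    - [0,0,0]
    - [0,0,0]
    - [0,0,0]
  grip: 0
  squeeze: 50

```text
time: 6.67
ee_pos: [0.4699, -0.3582, 0.0126]
eef_rot: [0.679, 0.649, 0.248, -0.238]
ft_force: [0.2, 0.0, -0.2]
width: 0.0175
grip_force: 50.0
```

Call:
arm_command:
  xyz:
    - [0,0,0.008]
    - [0,0,0.016]
    - [0.002,0.02,0.016]
    - [0.004,0.04,0.016]
    - [0.007,0.06,0.016]
    - [0.01,0.085,0.016]
    - [0.013,0.11,0.016]
    - [0.017,0.135,0.016]
    - [0.021,0.16,0.016]
    - [0.025,0.185,0.016]
    - [0.029,0.21,0.016]
    - [0.031,0.225,0.016]
    - [0.033,0.235,0.016]
    - [0.033,0.235,0.016]
    - [0.033,0.235,0.016]
  rot:
    - [0,0,0]
    - [0,0,0]
    - [0,0,0.02]
    - [0,0,0.04]
    - [0,0,0.06]
    - [0,0,0.08]
    - [0,0,0.1]
    - [0,0,0.12]
    - [0,0,0.14]
    - [0,0,0.16]
    - [0,0,0.175]
    - [0,0,0.19]
    - [0,0,0.193]
    - [0,0,0.193]
    - [0,0,0.193]

```text
time: 7.92
ee_pos: [0.5029, -0.124, 0.0289]
eef_rot: [0.614, 0.711, 0.223, -0.26]
ft_force: [0.4, -0.3, -1.4]
width: 0.0177
grip_force: 50.0
```

```bash
cat >> h.py <<'E'
from scipy.spatial.transform import Rotation as R
TH=np.radians(98.5);RO=np.array([.5598,.0703]);RX=np.array([np.cos(TH),np.sin(TH)]);RY=np.array([-RX[1],RX[0]])
def rk(P): d=np.asarray(P)[:2]-RO; return np.round(1000*np.array([d@RX,d@RY]),1)
def stat():
    s=r.read_state();M=R.from_quat(s["eef_rot"]).as_matrix();g=s["ee_pos"]-.019*M[:,2]
    print("t",s["time"],"tcp",np.round(s["ee_pos"],4),"yaw",np.round(np.degrees(np.arctan2(M[1,0],M[0,0])),2),"tip(rack)",rk(s["ee_pos"][:2]+.113*M[:2,0]/np.linalg.norm(M[:2,0])),"q",np.round(s["joint_positions"],2))
    f=np.array(s["ft_force"]);print("force rack x,y,z",np.round([f[:2]@RX,f[:2]@RY,f[2]],1))
    return s,M
def meas(cam,names):
    for n in names:
        for d in r.spot_point(n,cam)[:1]:
            P=w(cam,d["at"]);print(cam,n,round(d["conf"],2),np.round(P,4),"rack",rk(P))
E
python3 - <<'E'
from h import *
stat()
for c in("top","scene","wrist"):
    save(c,c+"2");meas(c,["carton","carton_front","stick","stick_tip","stick_butt","rail_end","rack"])
a=cv2.imread("pics/top2.png")[165:285,235:435];b=cv2.imread("pics/wrist2.png")
cv2.imwrite("pics/c2.png",np.vstack([cv2.resize(a,(560,336),interpolation=cv2.INTER_CUBIC),b[:260]]))
E
```

```text
t 7.9167 tcp [ 0.5029 -0.124   0.0289] yaw 98.42 tip(rack) [-70.8  84.9] q [ 0.03  0.74  0.64  1.67 -0.87  1.54  1.15]
force rack x,y,z [-0.4 -0.3 -1.4]
top carton 0.7 [ 0.5545 -0.0462 -0.0016] rack [-114.5   22.5]
top carton_front 0.87 [0.5448 0.006  0.0329] rack [-61.4  24.3]
top stick 0.82 [ 0.4953 -0.0927  0.0167] rack [-151.7   87.9]
top stick_tip 0.64 [ 0.4872 -0.0157  0.0367] rack [-74.3  84.5]
top stick_butt 0.79 [ 0.5114 -0.1841  0.0342] rack [-244.5   85.5]
top rail_end 0.64 [ 0.6295 -0.1211  0.0326] rack [-199.6  -40.6]
top rack 0.76 [5.583e-01 6.720e-02 5.000e-04] rack [-2.8  2. ]
scene carton 0.74 [ 0.5546 -0.043   0.001 ] rack [-111.3   21.9]
scene carton_front 0.93 [0.5474 0.0088 0.0274] rack [-59.   21.3]
scene stick 0.79 [ 0.5029 -0.0956  0.0174] rack [-155.7   80.8]
scene stick_tip 0.6 [ 0.4833 -0.0069  0.0323] rack [-65.1  87. ]
scene stick_butt 0.68 [ 0.5097 -0.1795  0.0292] rack [-239.7   86.4]
scene rack 0.62 [ 0.5621  0.0729 -0.0043] rack [ 2.2 -2.6]
wrist carton 0.68 [ 0.5533 -0.0451 -0.    ] rack [-113.1   23.5]
wrist stick 0.82 [ 0.4975 -0.094   0.0129] rack [-153.3   85.9]
wrist stick_tip 0.63 [ 0.4849 -0.0119  0.0337] rack [-70.2  86.2]
wrist rail_end 0.63 [ 0.6264 -0.1254  0.0294] rack [-203.4  -36.9]
```

View pics/c2.png

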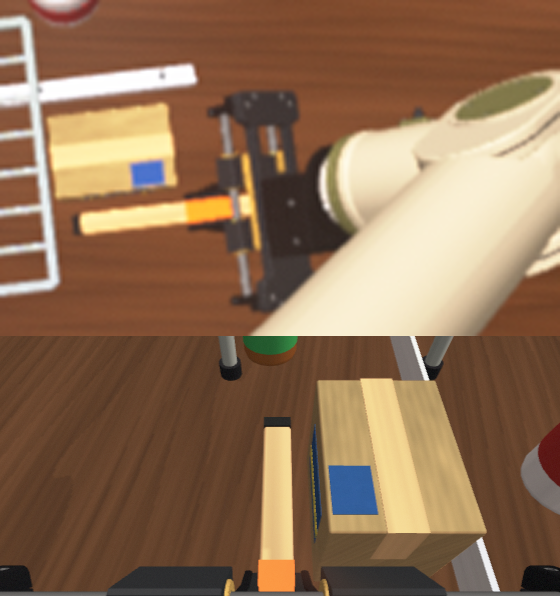

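The top crop shows the stick parallel to the carton with a gap of about 15 mm. The carton is at rack (-113, 23), and the network readings agree with the kinematics. Now I'll press sideways toward the rail.

Call:
arm_command:
  xyz:
    - [0.005,0.0008,0]
    - [0.01,0.0015,0]
    - [0.014,0.0021,0]
    - [0.017,0.0025,0]
    - [0.02,0.003,0]
    - [0.023,0.0034,0]
    - [0.026,0.0039,0]
    - [0.029,0.0043,0]
    - [0.032,0.0048,0]
    - [0.034,0.0051,0]
    - [0.034,0.0051,0]
  rot:
    - [0,0,0]
    - [0,0,0]
    - [0,0,0]
    - [0,0,0]
    - [0,0,0]
    - [0,0,0]
    - [0,0,0]
    - [0,0,0]
    - [0,0,0]
    - [0,0,0]
    - [0,0,0]

```text
time: 10.03
ee_pos: [0.5375, -0.1179, 0.0286]
eef_rot: [0.613, 0.712, 0.224, -0.26]
ft_force: [-0.4, 0.6, -1.2]
width: 0.0175
grip_force: 50.0
```

```bash
python3 - <<'E'
from h import *
stat()
E
```

```text
t 10.0333 tcp [ 0.5375 -0.1179  0.0286] yaw 98.48 tip(rack) [-69.8  49.9] q [ 0.03  0.78  0.62  1.59 -0.9   1.55  1.1 ]
force rack x,y,z [ 0.6  0.3 -1.2]
```

Call:
arm_command:
  xyz:
    - [0.001,0.00015,0]
    - [0.002,0.0003,0]
    - [0.003,0.00045,0]
  rot:
    - [0,0,0]
    - [0,0,0]
    - [0,0,0]

```text
time: 10.28
ee_pos: [0.5398, -0.1177, 0.0286]
eef_rot: [0.613, 0.711, 0.224, -0.26]
ft_force: [-2.5, -0.1, -0.8]
width: 0.0175
grip_force: 50.0
```

Call:
arm_command:
  xyz:
    - [0.0005,0.0001,0]
    - [0.001,0.00015,0]
  rot:
    - [0,0,0]
    - [0,0,0]

```text
time: 10.45
ee_pos: [0.5408, -0.1175, 0.0286]
eef_rot: [0.613, 0.711, 0.223, -0.26]
ft_force: [-6.5, -1.1, 0.7]
width: 0.0174
grip_force: 50.0
```

Call:
arm_command:
  xyz:
    - [0.0005,0.0001,0]
    - [0.001,0.00015,0]
  rot:
    - [0,0,0]
    - [0,0,0]

```text
time: 10.62
ee_pos: [0.5409, -0.1175, 0.0285]
eef_rot: [0.613, 0.711, 0.223, -0.261]
ft_force: [-9.2, -0.8, 1.7]
width: 0.0177
grip_force: 50.0
```

Contact is firm: about 9 N, with the motion stalled. I'll press slightly more, hold, then check.

Call:
arm_command:
  xyz:
    - [0.0008,0.0001,0]
    - [0.0008,0.0001,0]
    - [0.0008,0.0001,0]
    - [0.0008,0.0001,0]
  rot:
    - [0,0,0]
    - [0,0,0]
    - [0,0,0]
    - [0,0,0]

```text
time: 10.95
ee_pos: [0.5409, -0.1175, 0.0285]
eef_rot: [0.613, 0.711, 0.223, -0.262]
ft_force: [-10.6, -1.0, 2.4]
width: 0.0177
grip_force: 50.0
```

```bash
python3 - <<'E'
from h import *
stat()
for c in("top","scene","wrist"):
    save(c,c+"3");meas(c,["carton","carton_front"])
a=cv2.imread("pics/top3.png")[165:285,235:435];b=cv2.imread("pics/wrist3.png")
cv2.imwrite("pics/c3.png",np.vstack([cv2.resize(a,(560,336),interpolation=cv2.INTER_CUBIC),b[:260]]))
E
```

```text
t 10.95 tcp [ 0.5409 -0.1175  0.0285] yaw 98.31 tip(rack) [-70.   46.1] q [ 0.03  0.79  0.62  1.58 -0.9   1.56  1.1 ]
force rack x,y,z [ 0.5 10.7  2.4]
top carton 0.91 [ 0.5769 -0.0447  0.0009] rack [-1.162e+02  1.000e-01]
top carton_front 0.92 [0.5705 0.012  0.0318] rack [-59.3  -2. ]
scene carton 0.71 [ 0.5757 -0.0429  0.0013] rack [-114.3    1. ]
scene carton_front 0.67 [0.5684 0.0115 0.0274] rack [-59.4   0.2]
wrist carton 0.95 [ 0.5733 -0.0376  0.0019] rack [-108.7    2.6]
wrist carton_front 0.65 [ 0.537  -0.0907  0.0161] rack [-155.9   46.3]
```

View pics/c3.png

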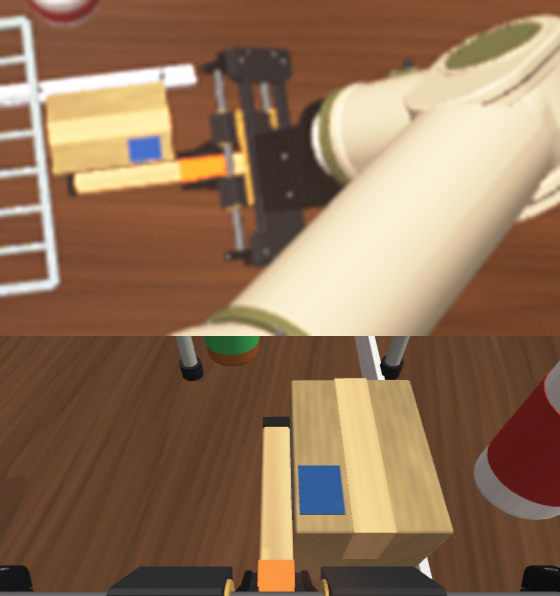

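The carton is flush on the rail, at rack (-114, 0). I'll back off and go round behind it.

Call:
arm_command:
  xyz:
    - [-0.005,-0.0007,0]
    - [-0.013,-0.002,0]
    - [-0.0218,-0.0033,0]
    - [-0.0218,-0.0033,0]
    - [-0.019,-0.024,0]
    - [-0.0159,-0.044,0]
    - [-0.0123,-0.068,0]
    - [-0.0087,-0.092,0]
    - [-0.0057,-0.112,0]
    - [-0.0033,-0.127,0]
    - [-0.0033,-0.127,0]
    - [0.0167,-0.124,0]
    - [0.0367,-0.121,0]
    - [0.0521,-0.1186,0]
    - [0.0521,-0.1186,0]
    - [0.0521,-0.1186,0]
  rot:
    - [0,0,0]
    - [0,0,0]
    - [0,0,0]
    - [0,0,0]
    - [0,0,0]
    - [0,0,0]
    - [0,0,0]
    - [0,0,0]
    - [0,0,0]
    - [0,0,0]
    - [0,0,0]
    - [0,0,0]
    - [0,0,0]
    - [0,0,0]
    - [0,0,0]
    - [0,0,0]

```text
time: 12.73
ee_pos: [0.5952, -0.2348, 0.0284]
eef_rot: [0.613, 0.712, 0.224, -0.261]
ft_force: [-0.6, -0.4, -0.3]
width: 0.0175
grip_force: 50.0
```

```bash
python3 - <<'E'
from h import *
stat()
for c in("top","scene"):
    save(c,c+"4");meas(c,["carton","carton_front","stick_tip"])
E
```

```text
t 12.7333 tcp [ 0.5952 -0.2348  0.0284] yaw 98.55 tip(rack) [-194.    10.2] q [ 0.23  0.99  0.61  1.21 -0.91  1.72  1.08]
force rack x,y,z [-0.3  0.6 -0.3]
top carton 0.89 [ 0.5758 -0.041  -0.0009] rack [-112.5    0.6]
top carton_front 0.69 [0.5663 0.0112 0.033 ] rack [-59.4   2.3]
top stick_tip 0.77 [ 0.5809 -0.1254  0.0362] rack [-196.7    8.1]
scene carton 0.85 [ 0.5745 -0.0445  0.0006] rack [-115.7    2.4]
scene carton_front 0.84 [0.5714 0.0121 0.0262] rack [-59.2  -2.9]
scene stick_tip 0.69 [ 0.5784 -0.1234  0.0326] rack [-194.3   10.2]
```

Call:
arm_command:
  xyz:
    - [-0.0015,0.01,0]
    - [-0.003,0.02,0]
    - [-0.0036,0.0238,0]
    - [-0.0037,0.0253,0]
    - [-0.0039,0.0268,0]
    - [-0.0042,0.0287,0]
    - [-0.0045,0.0307,0]
    - [-0.0048,0.0337,0]
    - [-0.0052,0.0367,0]
    - [-0.0056,0.0397,0]
    - [-0.0061,0.0436,0]
    - [-0.0066,0.0476,0]
    - [-0.0071,0.0516,0]
    - [-0.0077,0.0555,0]
    - [-0.0082,0.0595,0]
  rot:
    - [0,0,0]
    - [0,0,0]
    - [0,0,0]
    - [0,0,0]
    - [0,0,0]
    - [0,0,0]
    - [0,0,0]
    - [0,0,0]
    - [0,0,0]
    - [0,0,0]
    - [0,0,0]
    - [0,0,0]
    - [0,0,0]
    - [0,0,0]
    - [0,0,0]

```text
time: 14.38
ee_pos: [0.5865, -0.1759, 0.0286]
eef_rot: [0.613, 0.711, 0.223, -0.26]
ft_force: [-0.7, -5.1, 1.0]
width: 0.018
grip_force: 50.0
```

```bash
python3 - <<'E'
from h import *
stat()
for c in("top","scene","wrist"):
    save(c,c+"5");meas(c,["carton","carton_front","stick_tip"])
b=cv2.imread("pics/wrist5.png");cv2.imwrite("pics/c5.png",b)
E
```

```text
t 14.3833 tcp [ 0.5865 -0.1759  0.0286] yaw 98.44 tip(rack) [-134.5    9.9] q [ 0.13  0.91  0.61  1.36 -0.92  1.65  1.07]
force rack x,y,z [-5.   1.4  1. ]
top carton 0.58 [ 0.573  -0.0065 -0.0015] rack [-77.9  -1.8]
scene carton 0.84 [ 0.5692 -0.0021  0.0029] rack [-73.    1.4]
scene carton_front 0.81 [0.5655 0.0498 0.0264] rack [-21.1  -2.6]
scene stick_tip 0.73 [ 0.5708 -0.0593  0.0325] rack [-129.8    8.2]
wrist carton 0.95 [ 0.5682 -0.0058  0.0026] rack [-76.5   3. ]
wrist carton_front 0.24 [ 0.5845 -0.1475  0.0153] rack [-219.1    7.8]
wrist stick_tip 0.71 [ 0.5702 -0.0618  0.0357] rack [-132.2    9.2]
```

View pics/c5.png

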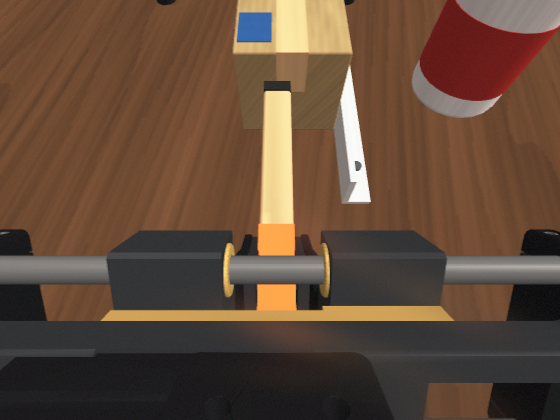

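The wrist view shows the tip at (277,85), square on the carton's rear face, with the carton parallel to and on the rail. I'll continue with a slight bias toward the rail.

Call:
arm_command:
  xyz:
    - [-0.0005,0.004,0]
    - [-0.001,0.0079,0]
    - [-0.0015,0.0119,0]
    - [-0.002,0.0159,0]
    - [-0.0026,0.0198,0]
    - [-0.0031,0.0238,0]
    - [-0.0036,0.0278,0]
    - [-0.0041,0.0317,0]
    - [-0.0046,0.0357,0]
    - [-0.0051,0.0397,0]
    - [-0.0056,0.0436,0]
    - [-0.0061,0.0476,0]
    - [-0.0067,0.0516,0]
    - [-0.0072,0.0556,0]
    - [-0.0077,0.0595,0]
  rot:
    - [0,0,0]
    - [0,0,0]
    - [0,0,0]
    - [0,0,0]
    - [0,0,0]
    - [0,0,0]
    - [0,0,0]
    - [0,0,0]
    - [0,0,0]
    - [0,0,0]
    - [0,0,0]
    - [0,0,0]
    - [0,0,0]
    - [0,0,0]
    - [0,0,0]

```text
time: 16.23
ee_pos: [0.5788, -0.1164, 0.0286]
eef_rot: [0.613, 0.711, 0.224, -0.26]
ft_force: [-0.8, -3.7, -0.6]
width: 0.0177
grip_force: 50.0
```

```bash
python3 - <<'E'
from h import *
stat()
for c in("scene","wrist"):
    save(c,c+"6");meas(c,["carton","carton_front","stick_tip"])
E
```

```text
t 16.2333 tcp [ 0.5788 -0.1164  0.0286] yaw 98.44 tip(rack) [-74.5   8.7] q [ 0.04  0.84  0.6   1.48 -0.93  1.58  1.05]
force rack x,y,z [-3.5  1.3 -0.6]
scene carton 0.87 [0.5618 0.0534 0.0039] rack [-17.    0.5]
scene carton_front 0.87 [0.5573 0.1086 0.0263] rack [38.3 -3.2]
scene stick_tip 0.72 [ 0.5612 -0.      0.0319] rack [-69.8   9. ]
wrist carton 0.87 [0.5597 0.0558 0.0014] rack [-14.3   2.2]
wrist stick_tip 0.95 [ 0.5631 -0.0054  0.0347] rack [-75.4   7.9]
```

Call:
arm_command:
  xyz:
    - [-0.0005,0.004,0]
    - [-0.001,0.0079,0]
    - [-0.0015,0.0119,0]
    - [-0.002,0.0159,0]
    - [-0.0026,0.0198,0]
    - [-0.0031,0.0238,0]
    - [-0.0036,0.0278,0]
    - [-0.0041,0.0317,0]
    - [-0.0046,0.0357,0]
    - [-0.0051,0.0397,0]
    - [-0.0056,0.0436,0]
    - [-0.0061,0.0476,0]
    - [-0.0067,0.0516,0]
    - [-0.0072,0.0556,0]
    - [-0.0077,0.0595,0]
    - [-0.0082,0.0635,0]
    - [-0.0087,0.0675,0]
    - [-0.0092,0.0714,0]
    - [-0.0097,0.0754,0]
    - [-0.0102,0.0794,0]
  rot:
    - [0,0,0]
    - [0,0,0]
    - [0,0,0]
    - [0,0,0]
    - [0,0,0]
    - [0,0,0]
    - [0,0,0]
    - [0,0,0]
    - [0,0,0]
    - [0,0,0]
    - [0,0,0]
    - [0,0,0]
    - [0,0,0]
    - [0,0,0]
    - [0,0,0]
    - [0,0,0]
    - [0,0,0]
    - [0,0,0]
    - [0,0,0]
    - [0,0,0]

```text
time: 18.3
ee_pos: [0.5686, -0.037, 0.0286]
eef_rot: [0.613, 0.711, 0.224, -0.26]
ft_force: [-0.0, -3.1, -1.4]
width: 0.0173
grip_force: 50.0
```

```bash
python3 - <<'E'
from h import *
stat()
for c in("scene","wrist"):
    save(c,c+"7");meas(c,["carton","stick_tip","buffer"])
E
```

```text
t 18.3 tcp [ 0.5686 -0.037   0.0286] yaw 98.44 tip(rack) [5.5 7. ] q [-0.09  0.75  0.59  1.62 -0.95  1.49  1.  ]
force rack x,y,z [-3.1  0.5 -1.4]
scene carton 0.7 [0.5504 0.1366 0.0018] rack [66.9 -0.5]
scene stick_tip 0.64 [0.5514 0.0766 0.0321] rack [7.5 7.4]Traceback (most recent call last):
  File "<stdin>", line 4, in <module>
  File "h.py", line 29, in meas
    for d in r.spot_point(n,cam)[:1]:
             ~~~~~~~~~~~~^^^^^^^
ValueError: it knows: carton, carton_front, jar, rack, rail_end, stick, stick_butt, stick_tip, tin, upper_edge
```

Call:
arm_command:
  xyz:
    - [-0.0005,0.004,0]
    - [-0.0009,0.0079,0]
    - [-0.0014,0.0119,0]
    - [-0.0019,0.0159,0]
    - [-0.0024,0.0199,0]
    - [-0.0028,0.0238,0]
    - [-0.0033,0.0278,0]
    - [-0.0038,0.0318,0]
    - [-0.0042,0.0357,0]
    - [-0.0047,0.0397,0]
    - [-0.0052,0.0437,0]
    - [-0.0057,0.0477,0]
    - [-0.0061,0.0516,0]
    - [-0.0066,0.0556,0]
    - [-0.0071,0.0596,0]
    - [-0.0076,0.0636,0]
    - [-0.008,0.0675,0]
    - [-0.0085,0.0715,0]
    - [-0.009,0.0755,0]
  rot:
    - [0,0,0]
    - [0,0,0]
    - [0,0,0]
    - [0,0,0]
    - [0,0,0]
    - [0,0,0]
    - [0,0,0]
    - [0,0,0]
    - [0,0,0]
    - [0,0,0]
    - [0,0,0]
    - [0,0,0]
    - [0,0,0]
    - [0,0,0]
    - [0,0,0]
    - [0,0,0]
    - [0,0,0]
    - [0,0,0]
    - [0,0,0]

```text
time: 20.03
ee_pos: [0.5597, 0.0385, 0.0286]
eef_rot: [0.613, 0.711, 0.224, -0.26]
ft_force: [-1.0, -4.1, -1.4]
width: 0.018
grip_force: 50.0
```

```bash
python3 - <<'E'
from h import *
stat()
save("scene","scene8");meas("scene",["carton","stick_tip"])
save("wrist","wrist8");meas("wrist",["carton","stick_tip"])
E
```

```text
t 20.0333 tcp [0.5597 0.0385 0.0286] yaw 98.44 tip(rack) [81.6  4.7] q [-0.2   0.68  0.56  1.72 -0.98  1.4   0.94]
force rack x,y,z [-3.9  1.6 -1.4]
scene carton 0.75 [0.5405 0.2065 0.0041] rack [137.5  -1. ]
scene stick_tip 0.78 [0.5398 0.1516 0.0338] rack [83.3  7.8]
wrist stick_tip 0.81 [0.5433 0.1547 0.0319] rack [85.9  3.9]
```

View pics/wrist8.png

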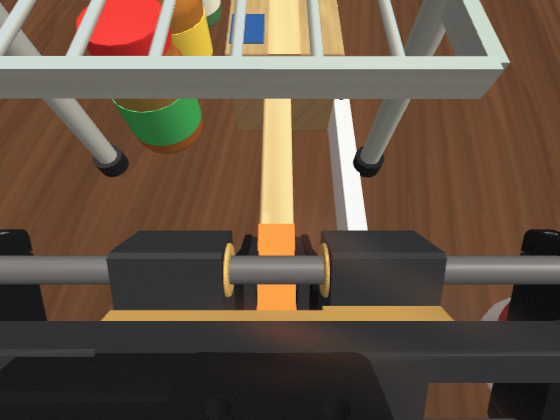

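The wrist view shows the carton straight on the rail and clear of the jars, with the stick mid-lane. Next are small steps while watching the force.

Call:
arm_command:
  xyz:
    - [-0.0003,0.002,0]
    - [-0.0005,0.004,0]
    - [-0.0008,0.006,0]
    - [-0.001,0.0079,0]
    - [-0.0013,0.0099,0]
    - [-0.0015,0.0119,0]
    - [-0.0018,0.0139,0]
    - [-0.0021,0.0159,0]
  rot:
    - [0,0,0]
    - [0,0,0]
    - [0,0,0]
    - [0,0,0]
    - [0,0,0]
    - [0,0,0]
    - [0,0,0]
    - [0,0,0]

```text
time: 21.0
ee_pos: [0.5576, 0.0542, 0.0286]
eef_rot: [0.613, 0.711, 0.224, -0.26]
ft_force: [0.2, -3.3, -0.7]
width: 0.0173
grip_force: 50.0
```

Call:
arm_command:
  xyz:
    - [-0.0001,0.001,0]
    - [-0.0003,0.002,0]
    - [-0.0004,0.003,0]
    - [-0.0005,0.004,0]
  rot:
    - [0,0,0]
    - [0,0,0]
    - [0,0,0]
    - [0,0,0]

```text
time: 21.33
ee_pos: [0.5571, 0.058, 0.0286]
eef_rot: [0.613, 0.711, 0.224, -0.26]
ft_force: [0.6, -4.4, -0.9]
width: 0.0176
grip_force: 50.0
```

Call:
arm_command:
  xyz:
    - [0,0.001,0]
    - [-0.0001,0.002,0]
    - [-0.0002,0.003,0]
    - [-0.0003,0.004,0]
  rot:
    - [0,0,0]
    - [0,0,0]
    - [0,0,0]
    - [0,0,0]

```text
time: 21.67
ee_pos: [0.5567, 0.062, 0.0286]
eef_rot: [0.613, 0.711, 0.223, -0.26]
ft_force: [-0.2, -4.3, 0.3]
width: 0.0174
grip_force: 50.0
```

Call:
arm_command:
  xyz:
    - [-0.0001,0.001,0]
    - [-0.0002,0.002,0]
    - [-0.0003,0.003,0]
    - [-0.0004,0.004,0]
  rot:
    - [0,0,0]
    - [0,0,0]
    - [0,0,0]
    - [0,0,0]

```text
time: 22.0
ee_pos: [0.5563, 0.066, 0.0285]
eef_rot: [0.613, 0.711, 0.223, -0.26]
ft_force: [-0.4, -5.0, -0.6]
width: 0.0176
grip_force: 50.0
```

```bash
python3 - <<'E'
from h import *
stat()
E
```

```text
t 22.0 tcp [0.5563 0.066  0.0285] yaw 98.44 tip(rack) [109.3   4. ] q [-0.24  0.66  0.55  1.75 -0.99  1.37  0.92]
force rack x,y,z [-4.8  1.1 -0.6]
```

Call:
arm_command:
  xyz:
    - [-0.0001,0.001,0]
    - [-0.0002,0.002,0]
    - [-0.0003,0.003,0]
    - [-0.0004,0.004,0]
  rot:
    - [0,0,0]
    - [0,0,0]
    - [0,0,0]
    - [0,0,0]

```text
time: 22.33
ee_pos: [0.556, 0.0702, 0.0285]
eef_rot: [0.613, 0.711, 0.224, -0.26]
ft_force: [-0.0, -3.8, -0.8]
width: 0.0176
grip_force: 50.0
```

Call:
arm_command:
  xyz:
    - [-0.0001,0.001,0]
    - [-0.0003,0.002,0]
    - [-0.0004,0.003,0]
    - [-0.0005,0.004,0]
  rot:
    - [0,0,0]
    - [0,0,0]
    - [0,0,0]
    - [0,0,0]

```text
time: 22.67
ee_pos: [0.5555, 0.0741, 0.0285]
eef_rot: [0.613, 0.711, 0.224, -0.26]
ft_force: [-0.0, -3.9, -2.1]
width: 0.0176
grip_force: 50.0
```

Call:
arm_command:
  xyz:
    - [-0.0001,0.001,0]
    - [-0.0002,0.002,0]
    - [-0.0004,0.003,0]
    - [-0.0005,0.004,0]
  rot:
    - [0,0,0]
    - [0,0,0]
    - [0,0,0]
    - [0,0,0]

```text
time: 23.0
ee_pos: [0.555, 0.0781, 0.0286]
eef_rot: [0.613, 0.711, 0.224, -0.26]
ft_force: [-0.7, -4.6, -1.1]
width: 0.0179
grip_force: 50.0
```

Call:
arm_command:
  xyz:
    - [-0.0001,0.001,0]
    - [-0.0002,0.002,0]
    - [-0.0004,0.003,0]
    - [-0.0005,0.004,0]
  rot:
    - [0,0,0]
    - [0,0,0]
    - [0,0,0]
    - [0,0,0]

```text
time: 23.33
ee_pos: [0.5545, 0.082, 0.0285]
eef_rot: [0.613, 0.711, 0.224, -0.26]
ft_force: [-1.9, -4.7, -0.5]
width: 0.0179
grip_force: 50.0
```

Call:
arm_command:
  xyz:
    - [-0.0001,0.001,0]
    - [-0.0002,0.002,0]
    - [-0.0004,0.003,0]
  rot:
    - [0,0,0]
    - [0,0,0]
    - [0,0,0]

```text
time: 23.58
ee_pos: [0.5541, 0.085, 0.0285]
eef_rot: [0.613, 0.711, 0.224, -0.26]
ft_force: [-1.1, -5.3, -1.1]
width: 0.0178
grip_force: 50.0
```

```bash
python3 - <<'E'
from h import *
stat()
save("scene","scene9");meas("scene",["carton","stick_tip"])
save("wrist","wrist9");meas("wrist",["carton","stick_tip"])
save("top","top9");meas("top",["carton","stick_tip"])
for d in r.look_for("buffer","top")[:2]: print(d["conf"],rk(w("top",d["at"])))
E
```

```text
t 23.5833 tcp [0.5541 0.085  0.0285] yaw 98.44 tip(rack) [128.4   3.4] q [-0.27  0.65  0.54  1.77 -1.    1.34  0.9 ]
force rack x,y,z [-5.1  1.9 -1.1]
scene carton 0.9 [5.320e-01 2.504e-01 2.000e-04] rack [182.2   0.8]
scene stick_tip 0.43 [0.5336 0.1988 0.0343] rack [131.    6.9]
wrist carton 0.57 [0.5318 0.2551 0.0024] rack [186.9   0.4]
wrist stick_tip 0.55 [0.5372 0.1998 0.0347] rack [131.4   3.2]
top carton 0.79 [ 0.5309  0.2532 -0.0008] rack [185.2   1.6]
top stick_tip 0.66 [0.5386 0.1949 0.0376] rack [126.4   2.5]
```

Call:
arm_command:
  xyz:
    - [-0.0001,0.001,0]
    - [-0.0003,0.002,0]
    - [-0.0004,0.003,0]
  rot:
    - [0,0,0]
    - [0,0,0]
    - [0,0,0]

```text
time: 24.33
ee_pos: [0.5543, 0.0852, 0.0284]
eef_rot: [0.615, 0.711, 0.223, -0.259]
ft_force: [-0.8, -17.7, 2.5]
width: 0.0174
grip_force: 50.0
```

The force jumped to 18 N with no further motion, so the plate is on its bracket. I'll hold, then retract straight back.

Call:
arm_command:
  xyz:
    - [0,0,0]
    - [0,0,0]
    - [0,0,0]
  rot:
    - [0,0,0]
    - [0,0,0]
    - [0,0,0]

```text
time: 24.58
ee_pos: [0.5542, 0.0852, 0.0284]
eef_rot: [0.615, 0.711, 0.223, -0.259]
ft_force: [-1.3, -14.6, 0.8]
width: 0.0172
grip_force: 50.0
```

```bash
python3 - <<'E'
from h import *
stat()
for c in("scene","wrist","top"):
    save(c,c+"10");meas(c,["carton"])
    for d in r.look_for("buffer",c)[:1]: print(d["conf"],rk(w(c,d["at"])))
E
```

```text
t 24.5833 tcp [0.5542 0.0852 0.0284] yaw 98.31 tip(rack) [128.5   3. ] q [-0.27  0.65  0.55  1.77 -1.    1.34  0.9 ]
force rack x,y,z [-14.2   3.5   0.8]
scene carton 0.79 [0.5306 0.2528 0.0029] rack [184.8   1.9]
wrist carton 0.77 [0.5292 0.2541 0.0017] rack [186.3   3.1]
top carton 0.76 [0.532  0.2524 0.0012] rack [184.3   0.6]
```

View pics/wrist10.png

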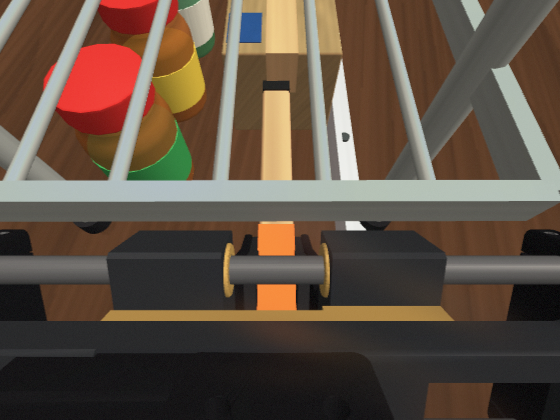

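The wrist view shows the carton home and flush on the rail, with the jars undisturbed. Retracting now.

Call:
arm_command:
  xyz:
    - [0.0004,-0.003,0]
    - [0.0013,-0.009,0]
    - [0.003,-0.02,0]
    - [0.0052,-0.035,0]
    - [0.0082,-0.055,0]
    - [0.0112,-0.075,0]
    - [0.0142,-0.095,0]
    - [0.0172,-0.115,0]
    - [0.0202,-0.135,0]
    - [0.0231,-0.155,0]
    - [0.0261,-0.175,0]
    - [0.0291,-0.195,0]
    - [0.0321,-0.215,0]
    - [0.0351,-0.235,0]
    - [0.0381,-0.255,0]
    - [0.0411,-0.275,0]
    - [0.044,-0.295,0]
    - [0.046,-0.31,0]
    - [0.047,-0.317,0]
    - [0.047,-0.317,0]
  rot:
    - [0,0,0]
    - [0,0,0]
    - [0,0,0]
    - [0,0,0]
    - [0,0,0]
    - [0,0,0]
    - [0,0,0]
    - [0,0,0]
    - [0,0,0]
    - [0,0,0]
    - [0,0,0]
    - [0,0,0]
    - [0,0,0]
    - [0,0,0]
    - [0,0,0]
    - [0,0,0]
    - [0,0,0]
    - [0,0,0]
    - [0,0,0]
    - [0,0,0]

```text
time: 26.7
ee_pos: [0.5999, -0.2317, 0.028]
eef_rot: [0.614, 0.711, 0.223, -0.26]
ft_force: [0.7, -0.0, -1.3]
width: 0.0175
grip_force: 50.0
```

Call:
arm_command:
  xyz:
    - [0,0,-0.005]
    - [0,0,-0.01]
    - [0,0,-0.014]
    - [0,0,-0.0155]
    - [0,0,-0.0155]
  rot:
    - [0,0,0]
    - [0,0,0]
    - [0,0,0]
    - [0,0,0]
    - [0,0,0]

```text
time: 27.12
ee_pos: [0.6007, -0.228, 0.0128]
eef_rot: [0.613, 0.712, 0.224, -0.261]
ft_force: [-0.1, -0.8, -1.0]
width: 0.0175
grip_force: 50.0
```

Call:
arm_command:
  xyz:
    - [0,0,-0.001]
    - [0,0,-0.001]
  rot:
    - [0,0,0]
    - [0,0,0]

```text
time: 27.28
ee_pos: [0.6009, -0.2285, 0.0126]
eef_rot: [0.613, 0.712, 0.224, -0.261]
ft_force: [-0.4, 1.3, 3.0]
width: 0.0178
grip_force: 50.0
```

Call:
arm_command:
  xyz:
    - [0,0,0]
    - [0,0,0]
    - [0,0,0]
    - [0,0,0]
    - [0,0,0]
    - [0,0,0]
    - [0,0,0]
    - [0,0,0]
  rot:
    - [0,0,0]
    - [0,0,0]
    - [0,0,0]
    - [0,0,0]
    - [0,0,0]
    - [0,0,0]
    - [0,0,0]
    - [0,0,0]
  grip: 0.7

```text
time: 27.95
ee_pos: [0.6007, -0.229, 0.012]
eef_rot: [0.613, 0.711, 0.224, -0.26]
ft_force: [0.1, 0.8, 0.8]
width: 0.0586
grip_force: 0.0
```

Call:
arm_command:
  xyz:
    - [0,-0.01,0.01]
    - [0,-0.025,0.025]
    - [0,-0.045,0.05]
    - [0,-0.065,0.08]
    - [0,-0.08,0.11]
    - [0,-0.09,0.14]
    - [0,-0.09,0.16]
    - [0,-0.09,0.16]
    - [0,-0.09,0.16]
  rot:
    - [0,0,0]
    - [0,0,0]
    - [0,0,0]
    - [0,0,0]
    - [0,0,0]
    - [0,0,0]
    - [0,0,0]
    - [0,0,0]
    - [0,0,0]

```text
time: 28.7
ee_pos: [0.601, -0.3193, 0.1734]
eef_rot: [0.613, 0.712, 0.224, -0.259]
ft_force: [-0.1, -0.4, -1.2]
width: 0.0607
grip_force: 0.0
```

```bash
python3 - <<'E'
from h import *
stat()
for c in("scene","wrist","top"):
    save(c,c+"11");meas(c,["carton","stick","stick_tip","stick_butt","tin"])
a=cv2.imread("pics/scene11.png")[180:400,200:420];b=cv2.imread("pics/wrist11.png")
cv2.imwrite("pics/c11.png",np.hstack([cv2.resize(a,(400,400)),cv2.resize(b,(400,400))]))
E
```

```text
t 28.7 tcp [ 0.601  -0.3193  0.1734] yaw 98.54 tip(rack) [-278.4   16.9] q [ 0.38  0.98  0.64  0.88 -0.9   2.    0.96]
force rack x,y,z [-0.4  0.2 -1.2]
scene carton 0.88 [0.5316 0.254  0.0011] rack [185.9   0.7]
scene stick 0.54 [ 0.6013 -0.2005 -0.002 ] rack [-273.9   -1. ]
scene stick_tip 0.69 [ 0.5843 -0.1144  0.0154] rack [-186.2    3.1]
scene stick_butt 0.79 [ 0.6116 -0.2828  0.0167] rack [-356.9    1. ]
scene tin 0.62 [ 7.182e-01  7.100e-03 -2.000e-04] rack [ -85.9 -147.3]
wrist stick 0.93 [ 0.5972 -0.202  -0.0014] rack [-274.9    3.3]
wrist stick_tip 0.68 [ 0.5851 -0.1149  0.0178] rack [-186.9    2.3]
wrist stick_butt 0.74 [0.4569 0.142  0.0022] rack [86.1 91.1]
wrist tin 0.86 [0.7183 0.0045 0.0033] rack [ -88.5 -147. ]
top carton 0.75 [ 0.532   0.2516 -0.0025] rack [183.5   0.7]
top stick 0.96 [ 0.595  -0.1966  0.0046] rack [-269.2    4.7]
top stick_tip 0.76 [ 0.5829 -0.1171  0.0192] rack [-188.8    4.9]
top stick_butt 0.75 [ 0.5947 -0.1955  0.0007] rack [-268.1    4.8]
top tin 0.96 [0.7186 0.0051 0.0047] rack [ -87.9 -147.5]
```

View pics/c11.png

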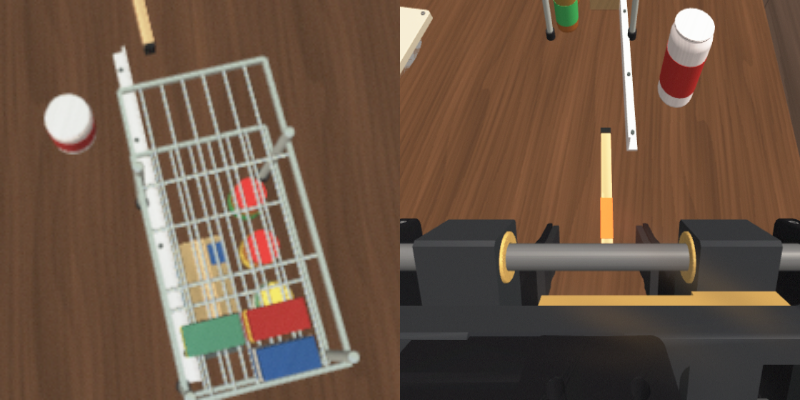

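The carton sits at depth on the rail, at rack (185, 1). The stick lies flat in front of the rack, the jars and tin are where they were, and the arm is clear. Handing in.

```bash
python3 -c "
from bench import r
print(r.close_job())"
```

```text
the job is handed in; nothing more can be done
None
```

I handed the job in, with no verdict returned: using only the stick, the carton was squared on the rail and pushed in until the force jumped to about 18 N at the stop; the stick lies flat in front of the rack, and the jars and tin look undisturbed.

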